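# Set a wrench-rest strut out by one hole

### The job

The telescoping strut that holds up the wrench handle at the torque check table is one hole too short. Pinch its two spring buttons in flush, slide the tube with the forked rest outward until both buttons snap fully out through the next hole, and let go. Do it gently and by feel: do not haul on the tube when the buttons are caught in a hole, and leave the other things on the table alone.

Things in the scene. Friction and masses are not known exactly. Their poses are not given: they have to be found in the camera images.
- snap: spring clip fixed inside the strut, carrying the two snap buttons. Origin: on the tube's axis midway between the buttons, 75 mm above the table, the middle of the pinch. x: level, along the tube, the way the tube is drawn out; y: level, across the tube; z up. Steel buttons, 12 mm in diameter, round-ended, one on each upright side (+y, -y) of the tube, tips 22 mm from the axis, 5 mm proud
- strut: the strut's fixed base, same axes, origin on the table below snap: plate 90 mm wide, 10 mm thick; grey bracket 60 mm wide, 98 mm high at x = -162 to -117 mm, holding a fixed square inner tube 28 mm wide; a 30 mm wide block at x = 74 to 96 mm under the outer tube. The tube must not load the buttons with more than 30 N, nor more than 15 N once they have caught in the second hole
- tube (a joint): sliding aluminium outer tube, 34 mm square, x = -102 to 110 mm of snap at the start. Value: m drawn out along +x: 0 = first hole, at most 0.092. 14 mm holes in both sides; the second is 44 to 78 mm from the first, different on each strut and not given: go by feel. Buttons flush (5 mm in, 4 N each): pulling takes up to 20 N in the first 5 mm, then they stay trapped under the wall, finger or not
- rest (a point): dark steel forked rest at the far end of the sliding tube (70 mm wide, prongs to 67 mm above the axis): middle of its rubber floor, 123 mm along the tube from the first hole, 31 mm above the axis. With the buttons trapped the tube slides with 4 to 8 N; at the second hole they spring out by themselves (the pull drops), and 2 to 4 mm further they block the tube: the pull rises past 10 N
- bolt: bystander: steel pitch horn bolt lying on the table beside the strut, 85 mm long with a 22 mm hexagon head; origin under its middle
- socket: bystander: chrome socket standing beside the strut, 31 mm in diameter, 40 mm high; origin under its centre
- rod_end: bystander: steel rod end lying beside the strut, 88 mm long, 14 mm high; origin under it
- tin: bystander: small round tin, 52 mm in diameter, 75 mm high; origin under its centre
- spanner: bystander: steel spanner lying on the table, 190 mm long; origin under it
- caddy: bystander: yellow polymer bolt caddy, 100 x 160 x 45 mm, open on top; origin under its centre

How it is judged:
By the outcome, as a careful person would: the job done as asked, in the order asked, and still so for the second after the job is handed in, with the robot touching nothing.
It also fails if it takes over 48 s, if anything falls off the work surface, if the arm or the gripper's body presses on something with over 40 N, if the wrist force passes 120 N, or if a joint passes its speed limit or range.

### The arm

A 7-joint arm with a two-finger parallel gripper is mounted at the origin on the work surface. World frame = base frame: x ahead of the robot, y to its left, z up, the work surface at z = 0. Lengths are in m, angles in rad, forces in N, time in s.
With the tool pointing down it reaches from about 0.4 to 0.925 m from the base axis. Payload 5.6 kg.
Tool frame: the origin (TCP) lies on the centre line of the jaws, within the pads' length; the fingertips stand 19 mm ahead of it and the grasp point (between the pads) is the TCP; z points along the fingers, y is the direction in which the jaws open and shut (so a half turn about z gives the same grasp; the last joint's range is limited). The gripper opens to 85 mm and grips with 20 to 120 N. Pads are 22 mm wide; open, the fingers measure 114 mm over their backs; the gripper's body (76 mm by 85 mm) begins 54 mm behind the grasp point. The pads swing forward as they close: fully open they stand 13 mm farther back than shut.
Start: joints at [1.216, 0.468, -0.012, 1.603, 0.006, 1.071, -0.056], TCP at [0.199, -0.619, 0.25] pointing down, gripper open.
Joint ranges: [-2.53, 2.53], [-0.31, 2.02], [-1.57, 1.55], [0.28, 2.44], [-1.29, 4.43], [0.15, 1.84], [-2.92, 2.92]. Speed limits (rad/s): [2.57, 2.57, 3.14, 3.14, 3.14, 3.14, 3.14].

### API

Orientations are given as a rotation vector (axis times angle).
In Python, from cell import manip, grip, solver, monitor, read_camera, camera_model gives the robot as it stands. Calls block until the motion is done:
- manip.move_pose(position, orientation): joint-space move of the TCP to a pose.
- manip.move_linear(position, vel=0.15, rot=None): straight line of the TCP; rot=None keeps the orientation; vel is the mean speed in m/s.
- manip.goto_joints(angles): joint-space move.
- grip(opening): finger opening in m; the grip force is fixed at half the most; returns when the fingers have stopped.
- manip.dwell(seconds).
- solver.ik(position, orientation): joint angles nearest the present ones, or None.
- monitor.sense(): the state.
- read_camera(name): name is "scene" or "top"; returns the picture (420x560x3 uint8, blue, green, red); there is no depth.
- camera_model(name): a dict with "mtx" (3x3 intrinsics, pixels), "k1" (the pictures are not rectified: a ray, as slopes to the right and down, at radius r is drawn at 1 + k1 r^2 times it, then the intrinsics apply), "R" (3x3) and "t" (3): a world point X has camera coordinates R X + t. Camera axes: x right, y down, z forward; pixel columns grow to the right and rows downward; lengths in m; the calibration is good to about 2 mm. A picture is of the moment at which its call begins. camera_model takes no time and is no camera call.
A pose or a line that the arm cannot do raises manip.IKError and nothing moves.
- manip.finish_job(): hands the job in, once; it reports no verdict.
The state is a dict: "clock": time; "joint_positions": joint angles; "qd": joint speeds; "joint_torque": joint torques, N m; "tcp_pos": TCP position; "tcp_rot": TCP orientation; "force": force on the tool from outside, world axes, zero at the start; "torque": the same for the moment, N m; "grip_width": finger opening in m.
Only numpy, scipy, OpenCV 4.12 (cv2) and the standard library are available. Lean on these libraries where they do the work, as an engineer would, in place of code of your own. Each camera call takes 0.05 s, during which the arm holds its last target.

## Working session

There is one attempt and no reset: what is moved stays moved. The work goes in short steps, each a Python script; the robot and the scene stay as the last script left them, time stands still between calls to the robot, and variables do not carry over. Pictures are saved under pics/ and viewed, and the job is handed in when it is done.

```bash
ls; mkdir -p pics; python3 - <<'E'
from cell import manip, grip, solver, monitor, read_camera, camera_model
import cv2,numpy as np
np.set_printoptions(precision=4,suppress=True)
for n in("scene","top"):
    im=read_camera(n); cv2.imwrite(f"pics/{n}0.png",im)
    print(n,camera_model(n))
print(monitor.sense())
E
```

```text
pics
scene {'mtx': array([[480.5698,   0.    , 280.0124],
       [  0.    , 480.5698, 209.3293],
       [  0.    ,   0.    ,   1.    ]]), 'k1': 0.028640749987909556, 'R': array([[-0.8536,  0.5206,  0.018 ],
       [ 0.3064,  0.5298, -0.7909],
       [-0.4212, -0.6696, -0.6117]]), 't': array([ 0.4463, -0.1085,  1.5159])}
top {'mtx': array([[400.4071,   0.    , 276.0321],
       [  0.    , 400.4071, 208.1418],
       [  0.    ,   0.    ,   1.    ]]), 'k1': -0.014356821313853586, 'R': array([[ 0.0111, -0.9999, -0.0129],
       [-0.9879, -0.009 , -0.1551],
       [ 0.155 ,  0.0145, -0.9878]]), 't': array([0.002 , 0.5434, 1.0229])}
{'clock': 0.1, 'joint_positions': array([ 1.216 ,  0.4683, -0.0116,  1.6035,  0.006 ,  1.0714, -0.0563]), 'qd': array([ 0.0009, -0.0012,  0.0026, -0.0026, -0.0006,  0.0002,  0.0001]), 'joint_torque': array([  0.0013, -53.3518,   0.0213, -25.1966,   0.0114,   0.0043,
         0.    ]), 'tcp_pos': array([ 0.1992, -0.6182,  0.2494]), 'tcp_rot': array([-3.1019, -0.4875,  0.0006]), 'force': array([-0.7123, -0.2855,  0.5674]), 'torque': array([ 0.0259,  0.0354, -0.0224]), 'grip_width': 0.08512191067047516}
```

View pics/scene0.png

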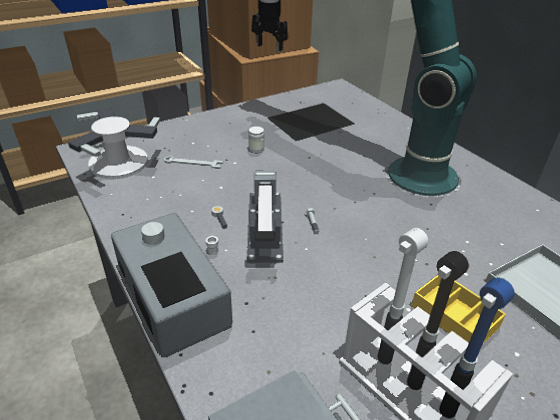

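View pics/top0.png

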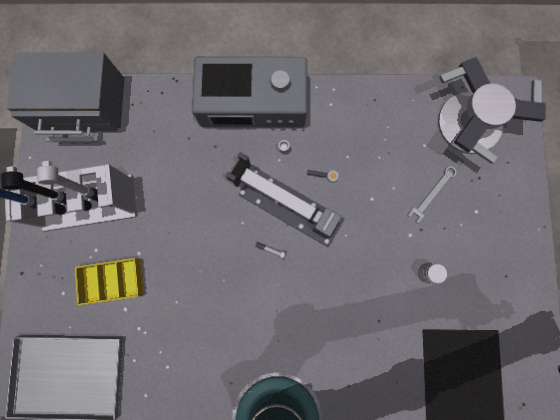

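The scene view shows the strut around (265,220). In the top view its forked rest is at about (238,170) and its bracket at about (327,221). The socket is at (284,146), the rod end at (325,175) and the bolt at (270,250). I'll zoom in next.

```bash
python3 - <<'E'
import cv2
a=cv2.imread("pics/top0.png")[130:270,210:360]; cv2.imwrite("pics/topz.png",cv2.resize(a,None,fx=5,fy=4.28*5/4.28*0.85,interpolation=cv2.INTER_CUBIC)) if 0 else cv2.imwrite("pics/topz.png",cv2.resize(a,None,fx=4,fy=4,interpolation=cv2.INTER_CUBIC))
a=cv2.imread("pics/scene0.png")[150:285,190:340]; cv2.imwrite("pics/scz.png",cv2.resize(a,None,fx=4,fy=4,interpolation=cv2.INTER_CUBIC))
E
```

```text
(no output)
```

View pics/topz.png

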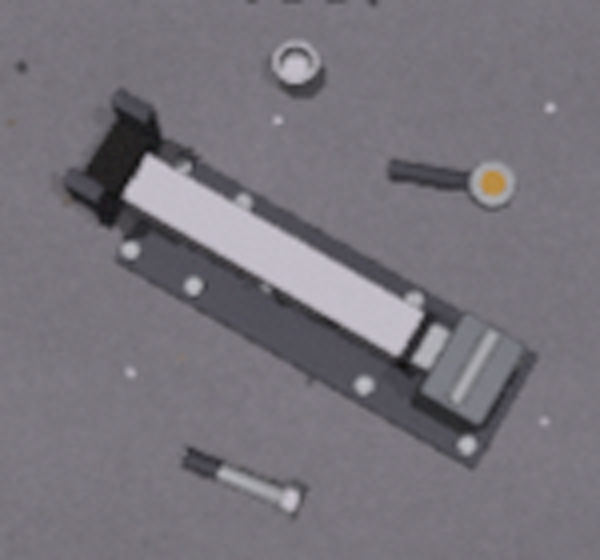

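View pics/scz.png

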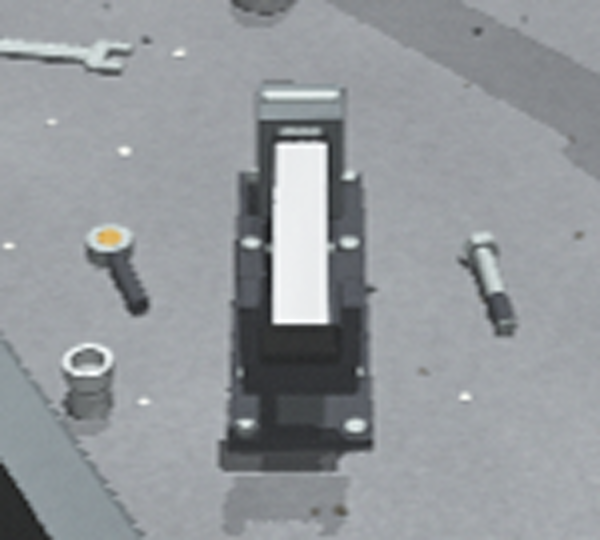

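```bash
cat >h.py <<'E'
import cv2,numpy as np
from cell import manip, grip, solver, monitor, read_camera, camera_model
from scipy.spatial.transform import Rotation as Ro
np.set_printoptions(precision=4,suppress=True)
def plane(n,uv,z):
    c=camera_model(n);K=c["mtx"];uv=np.asarray(uv,float).reshape(-1,2)
    p=cv2.undistortPoints(uv.reshape(-1,1,2),K,np.array([c["k1"],0,0,0.])).reshape(-1,2)
    d=np.c_[p,np.ones(len(p))]@c["R"]; o=-c["R"].T@c["t"]
    return o+d*((z-o[2])/d[:,2])[:,None]
def proj(n,X):
    c=camera_model(n);X=np.asarray(X,float).reshape(-1,3)
    return cv2.projectPoints(X,cv2.Rodrigues(c["R"])[0],c["t"],c["mtx"],np.array([c["k1"],0,0,0.]))[0].reshape(-1,2)
def tube(n,im,roi,th=175):
    m=np.zeros(im.shape[:2],np.uint8);y0,y1,x0,x1=roi
    m[y0:y1,x0:x1]=(im[y0:y1,x0:x1].min(2)>th)*255
    cs,_=cv2.findContours(m,cv2.RETR_EXTERNAL,cv2.CHAIN_APPROX_NONE)
    c=max(cs,key=cv2.contourArea)
    P=plane(n,c.reshape(-1,2),0.092)[:,:2]
    r=cv2.minAreaRect(P.astype(np.float32))
    box=cv2.boxPoints(r)
    # moments in pixels
    return np.array(r[0]),r[1],box,P
E
python3 - <<'E'
from h import *
for n,roi in(("top",(150,225,235,335)),("scene",(175,240,245,290))):
    im=cv2.imread(f"pics/{n}0.png")
    for th in (140,160,175,190):
        c,s,b,P=tube(n,im,roi,th)
        # long axis
        e=max([b[1]-b[0],b[2]-b[1]],key=np.linalg.norm);e=e/np.linalg.norm(e); e*=np.sign(e[0])
        print(n,th,c,s,np.degrees(np.arctan2(e[1],e[0])), c-0.004*e)
E
```

```text
top 140 [0.5781 0.0014] (0.2042851448059082, 0.041012801229953766) 60.172195 [ 0.5761 -0.0021]
top 160 [0.5775 0.0014] (0.20201733708381653, 0.03920745849609375) 60.079304 [ 0.5755 -0.002 ]
top 175 [0.5744 0.003 ] (0.2009638547897339, 0.03005063161253929) 60.12584 [ 0.5724 -0.0005]
top 190 [ 0.5256 -0.0719] (0.005639738403260708, 0.0011449825251474977) 63.585785 [ 0.5239 -0.0755]
scene 140 [ 0.5675 -0.0013] (0.18803313374519348, 0.037608593702316284) 60.698193 [ 0.5655 -0.0048]
scene 160 [ 0.5686 -0.0019] (0.1880057007074356, 0.0350990928709507) 60.698208 [ 0.5666 -0.0054]
scene 175 [ 0.5709 -0.0007] (0.18337860703468323, 0.033859722316265106) 59.47336 [ 0.5689 -0.0042]
scene 190 [ 0.5704 -0.0004] (0.18336361646652222, 0.03259290009737015) 59.473362 [ 0.5684 -0.0039]
```

```bash
python3 - <<'E'
import cv2
s=cv2.imread("pics/scene0.png")[195:230,240:292]; cv2.imwrite("pics/scb.png",cv2.resize(s,None,fx=14,fy=14,interpolation=cv2.INTER_NEAREST))
s=cv2.imread("pics/top0.png")[180:222,250:300]; cv2.imwrite("pics/topb.png",cv2.resize(s,None,fx=14,fy=14,interpolation=cv2.INTER_NEAREST))
E
```

```text
(no output)
```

View pics/scb.png

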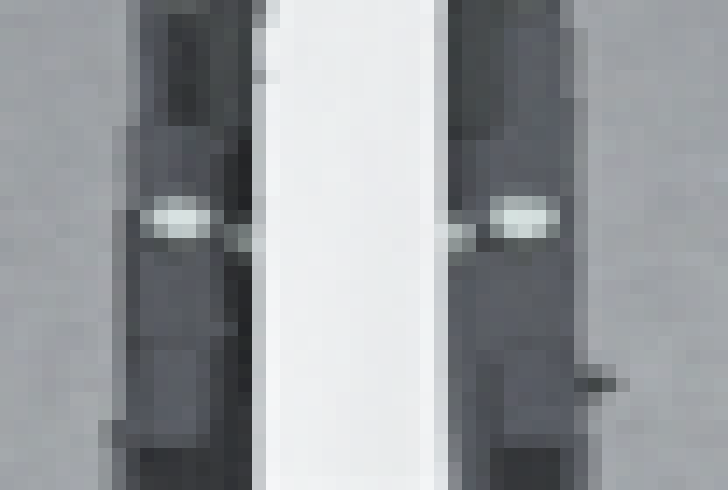

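View pics/topb.png

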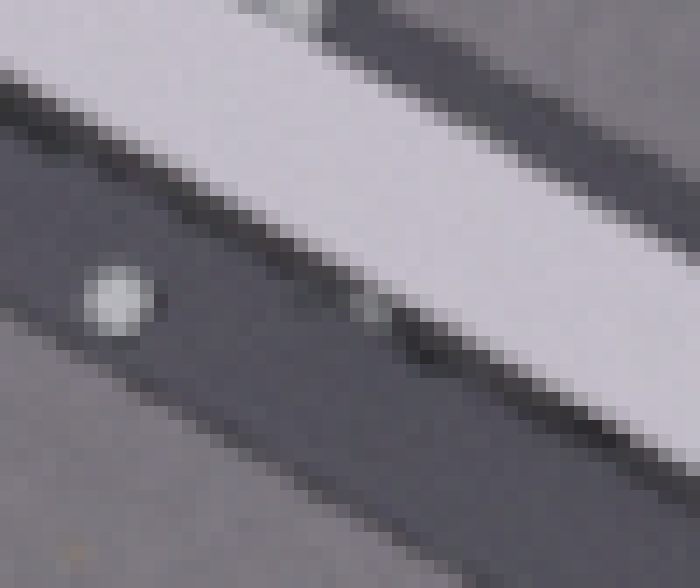

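```bash
python3 - <<'E'
from h import *
a=np.radians(60.1);ex=np.array([np.cos(a),np.sin(a)]);ey=np.array([-ex[1],ex[0]])
B=plane("scene",[(257,211.4),(272.7,211.4)],0.078)[:,:2];print("scene",B,B.mean(0), np.linalg.norm(B[0]-B[1]),(B[0]-B[1])@ex)
T=plane("top",[(275.9,201.3)],0.078)[0,:2];print("top",T,T-0.0195*ey)
# edges of the tube: subpixel edge lines, per view
from numpy.linalg import svd
for n,roi in(("top",(150,225,235,335)),("scene",(180,240,245,290))):
    im=cv2.imread(f"pics/{n}0.png");g=cv2.cvtColor(im,cv2.COLOR_BGR2GRAY)
    for c0 in ([0.575,-0.001],):
        off=np.arange(-0.03,0.03,0.0005);L=[];R=[]
        for s in np.arange(-0.07,0.07,0.004):
            p=np.array(c0)+s*ex+off[:,None]*ey
            uv=proj(n,np.c_[p,np.full(len(p),.092)]).astype(np.float32)
            v=cv2.remap(g,uv[:,0].reshape(1,-1),uv[:,1].reshape(1,-1),cv2.INTER_LINEAR)[0].astype(float)
            hi=v[50:70].mean();ok=v>hi*0.72
            l=60
            while l>0 and ok[l]:l-=1
            r=60
            while r<len(off)-1 and ok[r]:r+=1
            L.append((s,off[l]));R.append((s,off[r]))
        L,R=np.array(L),np.array(R)
        for q in(L,R):
            k=np.abs(q[:,1]-np.median(q[:,1]))<.003
            print(n,np.polyfit(q[k,0],q[k,1],1),end=' ')
        m=(np.median(L[:,1])+np.median(R[:,1]))/2
        print("mid off",m)
        off=np.arange(-0.13,0.14,0.0005);p=np.array(c0)+m*ey+off[:,None]*ex
        uv=proj(n,np.c_[p,np.full(len(p),.092)]).astype(np.float32)
        v=cv2.remap(g,uv[:,0].reshape(1,-1),uv[:,1].reshape(1,-1),cv2.INTER_LINEAR)[0].astype(float)
        ok=v>120; i=len(off)//2;l=r=i
        while ok[l]:l-=1
        while ok[r]:r+=1
        print("ends",off[l],off[r])
E
```

```text
scene [[ 0.5879 -0.0088]
 [ 0.5532  0.0113]] [0.5706 0.0012] 0.04006396309930973 -0.0001094141146092191
top [0.5556 0.0075] [ 0.5725 -0.0022]
top [-0.0015 -0.0141] top [0.0002 0.0195] mid off 0.00275000000000003
ends -0.09949999999999998 0.1055000000000002
scene [-0.0015 -0.0127] scene [-0.0068  0.0215] mid off 0.004500000000000032
ends -0.09999999999999998 0.0930000000000002
```

```bash
cat >>h.py <<'E'
a=np.radians(60.0);ex=np.array([np.cos(a),np.sin(a),0]);ey=np.array([-ex[1],ex[0],0])
S=np.array([0.5719,0.0008,0.0])
def rv(sg=1): return Ro.from_matrix(np.c_[sg*ex,-sg*ey,[0,0,-1]]).as_rotvec()
def st():
    s=monitor.sense();f=s["force"]
    print("t%.2f"%s["clock"],"tcp",s["tcp_pos"],"Fx %.1f Fy %.1f Fz %.1f"%(f@ex,f@ey,f[2]),"Mz %.2f"%s["torque"][2],"w %.4f"%s["grip_width"]);return s
E
python3 - <<'E'
from h import *
P=S-0.003*ex
q0=monitor.sense()["joint_positions"]
for sg in(1,-1):
    q=solver.ik(P+[0,0,.20],rv(sg)); print(sg,q,None if q is None else abs(q-q0).max())
E
```

```text
1 [ 0.3891  0.4649 -0.5706  1.818   0.303   0.9465 -0.8361] 0.8268601300612761
-1 [ 0.8228  0.8473 -1.3245  1.7939  0.8765  1.2401  1.8611] 1.9174294394607263
```

```bash
python3 - <<'E'
from h import *
P=S-0.003*ex
st()
manip.move_pose(P+[0,0,.20],rv(1)); st()
manip.move_linear(P+[0,0,.145],vel=0.12); st()
for n in("scene","top"): cv2.imwrite(f"pics/{n}1.png",read_camera(n))
s=cv2.imread("pics/scene1.png")[120:270,180:350];cv2.imwrite("pics/sc1z.png",cv2.resize(s,None,fx=4,fy=4))
s=cv2.imread("pics/top1.png")[120:270,200:370];cv2.imwrite("pics/tp1z.png",cv2.resize(s,None,fx=4,fy=4))
E
```

```text
t0.10 tcp [ 0.1992 -0.6182  0.2494] Fx -0.6 Fy 0.5 Fz 0.6 Mz -0.02 w 0.0851
t2.66 tcp [ 0.5705 -0.0032  0.1999] Fx -0.1 Fy 0.7 Fz 1.0 Mz -0.04 w 0.0854
t3.27 tcp [ 0.5707 -0.0017  0.1452] Fx 0.0 Fy 0.7 Fz -0.1 Mz -0.05 w 0.0852
```

View pics/sc1z.png

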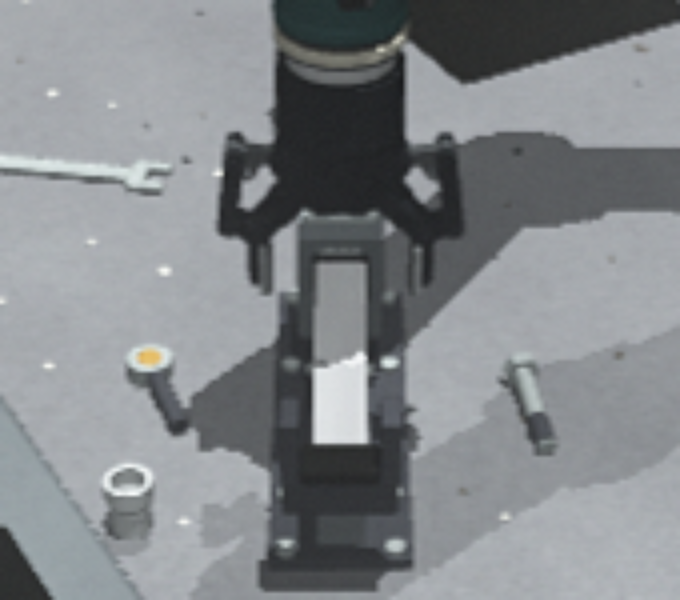

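View pics/tp1z.png

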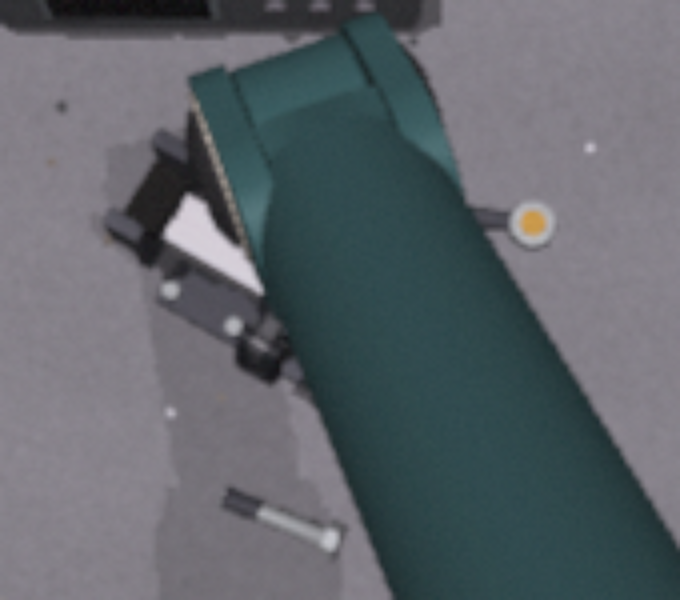

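The gripper straddles the tube and is centred in the scene view: fingers at (262,270) and (425,270) either side of the tube at (340,310), zoomed. I'll descend and close in stages, watching the side force.

```bash
python3 - <<'E'
from h import *
P=S-0.003*ex
manip.move_linear(P+[0,0,.073],vel=0.1); st()
grip(0.047); st()
grip(0.041); st()
E
```

```text
t4.23 tcp [ 0.5708 -0.0016  0.0734] Fx -0.1 Fy -0.0 Fz -0.2 Mz 0.02 w 0.0851
t4.70 tcp [ 0.5705 -0.0019  0.0732] Fx -0.6 Fy -1.0 Fz 0.1 Mz 0.00 w 0.0470
t4.93 tcp [ 0.5707 -0.0019  0.0733] Fx 0.1 Fy -0.1 Fz 2.5 Mz 0.04 w 0.0409
```

```bash
python3 - <<'E'
from h import *
grip(0.036); st()
grip(0.032); st()
manip.dwell(0.1); st()
for n in("scene",): cv2.imwrite(f"pics/{n}2.png",read_camera(n))
s=cv2.imread("pics/scene2.png")[140:260,200:330];cv2.imwrite("pics/sc2z.png",cv2.resize(s,None,fx=5,fy=5))
E
```

```text
t5.16 tcp [ 0.5707 -0.0019  0.0734] Fx -1.6 Fy 0.9 Fz 5.1 Mz -0.03 w 0.0361
t5.38 tcp [ 0.5709 -0.0019  0.0735] Fx -1.7 Fy -0.7 Fz 5.7 Mz 0.06 w 0.0336
t5.47 tcp [ 0.571  -0.0019  0.0735] Fx -0.8 Fy -0.6 Fz 5.7 Mz 0.04 w 0.0337
```

View pics/sc2z.png

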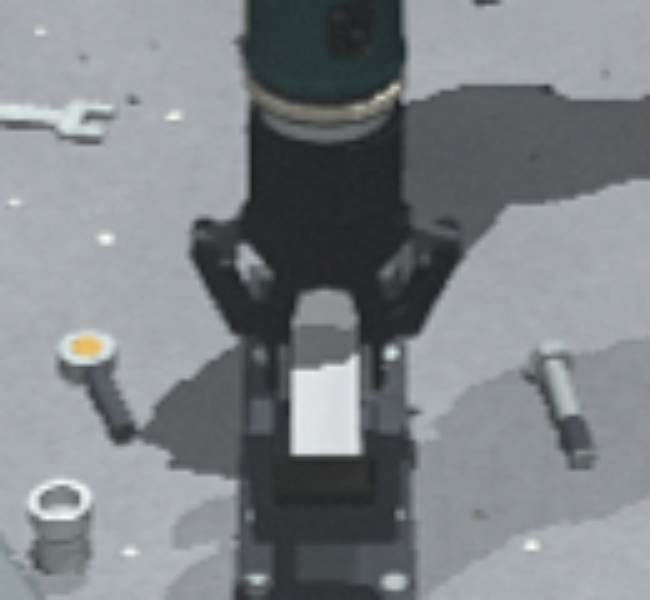

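The width is 33.7 mm, so the pads are on the tube walls with the buttons flush, and the side force is near zero. Now I'll pull gently in small steps.

```bash
cat >>h.py <<'E'
P0=S-0.003*ex+np.array([0,0,.073])
def fx(n=3):
    r=[]
    for i in range(n):
        s=monitor.sense();r.append(s["force"]@ex)
        if i<n-1: manip.dwell(0.01)
    return -np.mean(r),s
E
python3 - <<'E'
from h import *
for d in (.0005,.001,.0015,.002,.0025,.003,.0035,.004,.005,.006,.007,.008):
    manip.move_linear(P0+d*ex,vel=0.008)
    p,s=fx(2)
    print("d %.4f pull %.1f moved %.4f w %.4f t %.2f"%(d,p,(s["tcp_pos"]-P0)@ex,s["grip_width"],s["clock"]))
    if p>22: print("STOP");break
E
```

```text
d 0.0005 pull 1.7 moved 0.0002 w 0.0335 t 5.78
d 0.0010 pull 4.0 moved 0.0002 w 0.0333 t 6.04
d 0.0015 pull 4.3 moved 0.0003 w 0.0335 t 6.30
d 0.0020 pull 5.4 moved 0.0004 w 0.0336 t 6.56
d 0.0025 pull 7.0 moved 0.0005 w 0.0334 t 6.82
d 0.0030 pull 7.2 moved 0.0007 w 0.0337 t 7.08
d 0.0035 pull 8.4 moved 0.0012 w 0.0334 t 7.33
d 0.0040 pull 7.5 moved 0.0016 w 0.0338 t 7.59
d 0.0050 pull 7.7 moved 0.0026 w 0.0339 t 7.88
d 0.0060 pull 8.4 moved 0.0032 w 0.0337 t 8.16
d 0.0070 pull 10.2 moved 0.0036 w 0.0333 t 8.44
d 0.0080 pull 12.4 moved 0.0039 w 0.0334 t 8.72
```

```bash
python3 - <<'E'
from h import *
for d in np.arange(.009,.0165,.001):
    manip.move_linear(P0+d*ex,vel=0.01)
    p,s=fx(2)
    print("d %.4f pull %.1f moved %.4f w %.4f t %.2f"%(d,p,(s["tcp_pos"]-P0)@ex,s["grip_width"],s["clock"]), s["force"]@ey, s["force"][2])
    if p>21: print("STOP");break
    if (s["tcp_pos"]-P0)@ex>.0075: break
E
```

```text
d 0.0090 pull 13.7 moved 0.0041 w 0.0337 t 8.98 3.704826965148147 16.107465944441724
d 0.0100 pull 15.8 moved 0.0044 w 0.0337 t 9.24 3.4712449139799575 16.614837329321947
d 0.0110 pull 17.4 moved 0.0044 w 0.0336 t 9.50 3.5335740391024992 19.018065867563376
d 0.0120 pull 19.4 moved 0.0049 w 0.0331 t 9.76 3.8910100695359997 19.03886354573284
d 0.0130 pull 7.3 moved 0.0095 w 0.0333 t 10.02 1.0394964896079364 12.009056090628908
```

The pull dropped from 19 to 7 N, so the buttons are trapped under the wall. I'll slide on and then check by camera that the tube moves with the gripper.

```bash
python3 - <<'E'
from h import *
for d in np.arange(.018,.041,.005):
    manip.move_linear(P0+d*ex,vel=0.02)
    p,s=fx(2)
    print("d %.4f pull %.1f moved %.4f z %.4f w %.4f t %.2f"%(d,p,(s["tcp_pos"]-P0)@ex,s["tcp_pos"][2],s["grip_width"],s["clock"]), s["force"]@ey, s["force"][2])
    if p>11: print("STOP");break
for n in("scene","top"): cv2.imwrite(f"pics/{n}3.png",read_camera(n))
s=cv2.imread("pics/scene3.png")[140:260,200:330];cv2.imwrite("pics/sc3z.png",cv2.resize(s,None,fx=5,fy=5))
E
```

```text
d 0.0180 pull 5.6 moved 0.0156 z 0.0735 w 0.0333 t 10.43 1.1459149967538016 11.272759859252423
d 0.0230 pull 6.4 moved 0.0206 z 0.0735 w 0.0336 t 10.83 1.0511223245240386 9.73210305636349
d 0.0280 pull 6.1 moved 0.0257 z 0.0735 w 0.0332 t 11.24 1.4829633081989653 10.370259743689541
d 0.0330 pull 5.8 moved 0.0308 z 0.0735 w 0.0332 t 11.65 1.2856043974127012 10.98292676649629
d 0.0380 pull 6.2 moved 0.0357 z 0.0735 w 0.0332 t 12.06 0.9881147888925813 8.759780071584464
```

View pics/sc3z.png

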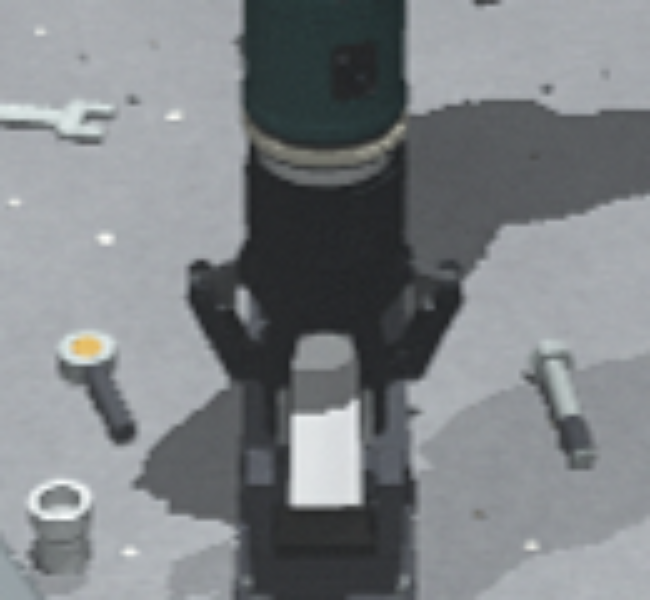

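The tube end moved from row 455 to 505 (zoomed) along with the gripper, so it isn't slipping. I'll continue in 1 mm steps and feel for the drop and then the rise.

```bash
python3 - <<'E'
from h import *
d=.038;seen=False;lo=0
while d<.09:
    d+=.001
    manip.move_linear(P0+d*ex,vel=0.01)
    p,s=fx(2)
    print("d %.4f pull %.1f moved %.4f w %.4f t %.2f"%(d,p,(s["tcp_pos"]-P0)@ex,s["grip_width"],s["clock"]))
    if p>10.3: print("STOP");break
    if s["clock"]>34: break
E
```

```text
d 0.0390 pull 6.4 moved 0.0366 w 0.0336 t 12.42
d 0.0400 pull 6.1 moved 0.0378 w 0.0333 t 12.68
d 0.0410 pull 5.3 moved 0.0391 w 0.0337 t 12.93
d 0.0420 pull 3.6 moved 0.0406 w 0.0337 t 13.19
d 0.0430 pull 1.9 moved 0.0422 w 0.0333 t 13.45
d 0.0440 pull -1.9 moved 0.0448 w 0.0336 t 13.71
d 0.0450 pull -0.6 moved 0.0451 w 0.0336 t 13.97
d 0.0460 pull 2.3 moved 0.0454 w 0.0334 t 14.22
d 0.0470 pull 1.9 moved 0.0462 w 0.0336 t 14.48
d 0.0480 pull 2.8 moved 0.0471 w 0.0337 t 14.74
d 0.0490 pull 4.0 moved 0.0476 w 0.0333 t 15.00
d 0.0500 pull 6.1 moved 0.0477 w 0.0332 t 15.26
d 0.0510 pull 8.2 moved 0.0477 w 0.0330 t 15.52
d 0.0520 pull 11.2 moved 0.0478 w 0.0334 t 15.78
STOP
```

The pull fell around 42 to 45 mm, then rose to 11 N at a hard stop at 47.8 mm. The buttons are out in the second hole. I'll take off the load, let go and look.

```bash
python3 - <<'E'
from h import *
manip.move_linear(P0+.0472*ex,vel=0.01); st()
grip(0.085); s=st()
P=P0+.0472*ex
P[2]=.16; manip.move_linear(P,vel=0.1); st()
P[2]=.25; manip.move_linear(P,vel=0.2); st()
manip.move_pose([0.35,-0.35,0.3],rv(1)); st()
for n in("scene","top"): cv2.imwrite(f"pics/{n}4.png",read_camera(n))
s=cv2.imread("pics/scene4.png")[150:290,200:340];cv2.imwrite("pics/sc4z.png",cv2.resize(s,None,fx=4.2,fy=4.2,interpolation=cv2.INTER_CUBIC))
s=cv2.imread("pics/top4.png")[130:270,200:350];cv2.imwrite("pics/tp4z.png",cv2.resize(s,None,fx=4,fy=4,interpolation=cv2.INTER_CUBIC))
E
```

```text
t16.41 tcp [0.5945 0.039  0.0735] Fx 1.2 Fy -0.7 Fz 6.3 Mz -0.25 w 0.0336
t16.97 tcp [0.5939 0.0391 0.0729] Fx 0.2 Fy -0.4 Fz 0.1 Mz 0.00 w 0.0850
t17.98 tcp [0.5935 0.0389 0.1593] Fx -0.7 Fy 0.6 Fz -0.1 Mz -0.05 w 0.0851
t18.58 tcp [0.5933 0.0387 0.2488] Fx 0.1 Fy 0.7 Fz -1.1 Mz -0.01 w 0.0848
t20.27 tcp [ 0.3509 -0.3492  0.2998] Fx -0.0 Fy 0.5 Fz -0.4 Mz 0.04 w 0.0848
```

View pics/sc4z.png

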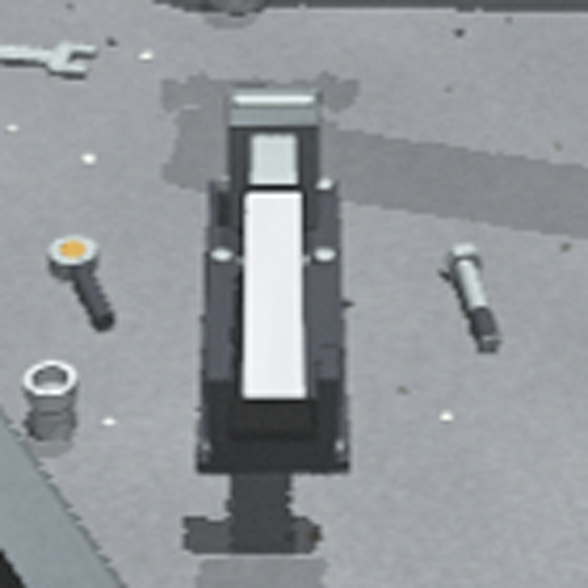

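View pics/tp4z.png

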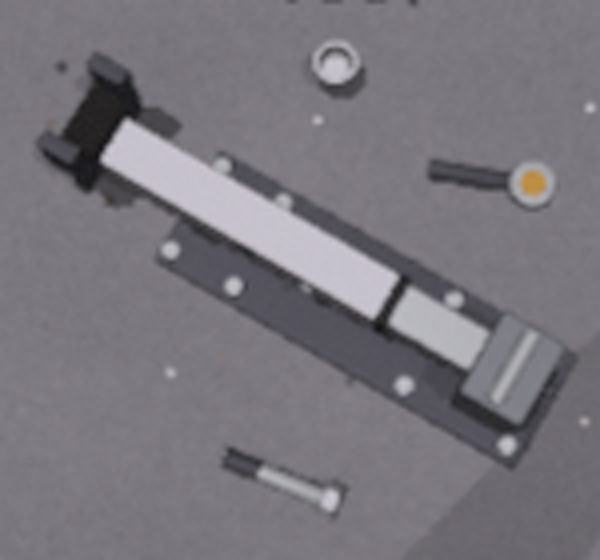

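The tube is extended and nothing else has moved. I'll check that both buttons are out, comparing against the first picture.

```bash
python3 - <<'E'
import cv2,numpy as np
a=cv2.imread("pics/scene0.png");b=cv2.imread("pics/scene4.png")
for im in(a,b):
    g=cv2.cvtColor(im,cv2.COLOR_BGR2GRAY)
    for r in(210,211,212,213): print(r,g[r,254:261],g[r,268:276])
s=np.hstack([a[195:230,240:292],b[195:230,240:292]]);cv2.imwrite("pics/cmp.png",cv2.resize(s,None,fx=7,fy=7,interpolation=cv2.INTER_NEAREST))
from h import *
def ends(f):
    im=cv2.imread(f);g=cv2.cvtColor(im,cv2.COLOR_BGR2GRAY)
    off=np.arange(-.13,.2,.0005);p=S+off[:,None]*ex;p[:,2]=.092
    uv=proj("top",p).astype(np.float32);v=cv2.remap(g,uv[:,0].reshape(1,-1),uv[:,1].reshape(1,-1),1)[0]
    i=np.argmin(abs(off-.03));l=r=i
    while v[l]>120:l-=1
    while v[r]>120:r+=1
    return off[l],off[r]
print(ends("pics/top0.png"),ends("pics/top4.png"))
E
```

```text
210 [190 109  53  59 184 241 239] [235 235 241 204 105 100 101 181]
211 [154  86 100 119 195 241 239] [235 235 239 220 179 150  78 136]
212 [ 88  68  96 129 205 242 239] [234 235 240 213 147 121  67  72]
213 [ 90  72  56  68 196 243 239] [236 236 241 208 102  95  92  91]
210 [189 118  69  56 183 240 238] [238 235 240 200  97 100 102 180]
211 [154 100 114 116 195 239 238] [237 236 239 206 159 150  78 137]
212 [ 89  84 110 128 203 241 237] [236 235 240 213 145 122  68  71]
213 [ 89  90  87  81 195 241 238] [236 236 241 208 105  96  91  92]
(np.float64(-0.09949999999999998), np.float64(0.1055000000000002)) (np.float64(-0.052499999999999936), np.float64(0.15350000000000025))
```

View pics/cmp.png

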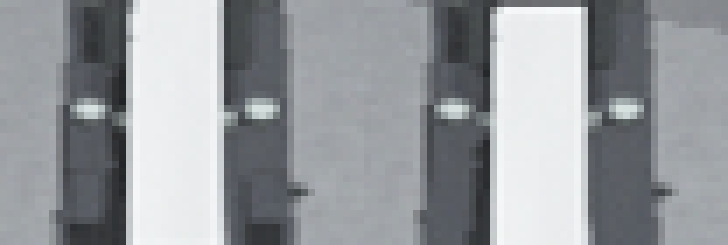

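Both buttons show the same protrusion as in the first picture, next to the tube at (257,211) and (272,211). The tube has moved out 47 to 48 mm, matching the feel. I'll hand it in.

```bash
python3 - <<'E'
from h import *
manip.finish_job(); st()
E
```

```text
the job is handed in; nothing more can be done
the job is handed in; nothing more can be done
```

The strut is one hole longer, with both buttons out through the second hole, and I handed the job in at about 20 s of the 48 s allowed.

- **Pinch:** I squeezed both buttons flush. The jaws stopped at 33.6 mm, on the tube walls, with almost no side force.
- **Pull:** The highest pull was about 19 N, in the first 5 mm. The tube then slid at about 6 N.
- **Second hole:** The pull dropped at about 42–45 mm. The buttons then blocked the tube at 47.8 mm, where I stopped at 11 N, took off the load, let go and backed away.
- **Last checks:** The top view shows the tube moved out 47–48 mm, matching the feel. In the scene view both buttons stick out as far as in the first picture. The bolt, socket and rod end beside the strut look undisturbed. I did not separately measure the tin, spanner or caddy, but the arm's path stayed well above them.
- **Slight disagreements:** The first position estimates differed by 2–4 mm along the tube between views, well within the pad width. The gripper also felt up to 19 N upward while pulling, which went away on release.

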